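# Cap the jar in the tote and tip the collars into the green corner

### The arm

A 7-joint arm with a two-finger parallel gripper is mounted at the origin on the work surface. World frame = base frame: x ahead of the robot, y to its left, z up, the work surface at z = 0. Lengths are in m, angles in rad, forces in N, time in s.
With the tool pointing down it reaches from about 0.4 to 0.85 m from the base axis. Payload 10.4 kg.
Tool frame: the origin (TCP) lies at the very end of the fingers, on their centre line; the grasp point (between the pads) lies 19 mm behind it (manip.grip_depth is the distance from the TCP to the grasp point, in m); z points along the fingers, y is the direction in which the jaws open and shut (so a half turn about z gives the same grasp; the last joint's range is limited). The gripper opens to 85 mm and grips with 20 to 120 N. Pads are 22 mm wide; open, the fingers measure 114 mm over their backs; the gripper's body (76 mm by 85 mm) begins 54 mm behind the grasp point. The pads swing forward as they close: fully open they stand 13 mm farther back than shut.
Start: joints at [-1.142, 0.332, -0.065, 1.46, 0.022, 1.35, -0.088], TCP at [0.273, 0.562, 0.205] pointing down, gripper open.
Joint ranges: [-2.6, 2.6], [-0.5, 2.12], [-1.47, 1.34], [0.16, 2.42], [-1.27, 4.41], [0.06, 2.06], [-2.6, 2.6]. Speed limits (rad/s): [2.22, 2.22, 2.79, 2.79, 3.14, 3.14, 3.14].

### API

Orientations are given as a unit quaternion [x, y, z, w].
In Python, from workcell import manip gives the robot as it stands.
- The arm moves only by the tool step_arm, never from a script. Its argument "motion" is a list of rows, each a list of 6 numbers: the shift along the tool's x, y, z in mm, then the turn, a rotation vector about the tool's x, y, z in degrees. A call has 1 to 20 rows; each row shifts and turns the pose as measured when the row begins, along the tool's axes as they then stand; what a row does not reach is not made up. A row lasts 1/8 s, in which the tool goes at most 62.5 mm and 10.7 degrees, less where a joint would pass 70% of its speed; a pose out of reach is approached as far as the arm can. A call with a gripper value outside its range is refused whole. "jaw" is the finger opening in mm, from 0 to 85.4, set as the call begins (left out, the last holds). The fingers move at their own pace and stop on an object; "force" is the grip in N (left out, the last holds). Time passes only in rows, so rows that do not move let the fingers close. It gives the time, the measured TCP pose, the force and the opening at its end, in the units of the state.
- manip.get_obs(): the state, without advancing time (a new reading comes with each control period).
- manip.camera(name): name is "side" or "top"; returns the picture (400x640x3 uint8, blue, green, red); there is no depth.
- manip.camera_info(name): a dict with "camera_matrix" (3x3 intrinsics, pixels), "k1" (the pictures are not rectified: a ray, as slopes to the right and down, at radius r is drawn at 1 + k1 r^2 times it, then the intrinsics apply), "R" (3x3) and "t" (3): a world point X has camera coordinates R X + t. Camera axes: x right, y down, z forward; pixel columns grow to the right and rows downward; lengths in m; the calibration is good to about 2 mm. A picture is of the moment at which its call begins. camera_info takes no time and is no camera call.
- manip.hand_in(): hands the job in, once; it reports no verdict.
The state is a dict: "clock": time; "joint_pos": joint angles; "joint_velocities": joint speeds; "tau": joint torques, N m; "position": TCP position; "ee_rot": TCP orientation; "ft_force": force on the tool from outside, world axes, zero at the start; "torque": the same for the moment, N m; "grip_width": opening from 0.0 (shut) to 1.0 (fully open).
Only numpy, scipy, OpenCV 4.12 (cv2) and the standard library are available. Lean on these libraries where they do the work, as an engineer would, in place of code of your own. Each camera call takes 0.05 s, during which the arm holds its last target.

### The job

The parts tote must be made ready for counting its brass collars: first, with the tote standing on the bench, press the black cap on its built-in jar down until it is fully home. Then lift the tote a few centimetres clear of the bench and tilt it some 30 degrees, with the green-marked corner lowest, until all three collars have slid into that corner. Finish while holding the tote still in the air in that tilt, with the collars in the corner and the cap still home, and leave the bottle, the dishes and the tube rack alone.

Things in the scene. Friction and masses are not known exactly. Their poses are not given: they have to be found in the camera images.
- tote: Pale blue-grey open plastic tote, loose, any yaw, about 0.45 kg; 250 (x) x 150 (y) mm, walls 45 mm high, walls and floor 5 mm thick. Origin: centre of its underside; z up, x along its length. A cross wall at x = 0 (14 mm thick) parts it into a parts bay on the +x side (inside 113 x 140 mm, with the three collars) and a jar bay on the -x side.
- tote_grip (a point): Point in the middle of the grey grip panel that rises from the tote's cross wall: 14 mm thick (tote's x), 100 mm wide (tote's y), top 130 mm above the tote's underside. The point is 105 mm above the underside, 25 mm below the top edge; axes as the tote's. The panel can be pinched from above across its thickness.
- green_corner (a point): Inner corner of the parts bay, at floor level, in the tote's +x, +y corner, which is marked green on rim, outer walls and floor: at (120, 70, 5) mm in the tote's frame.
- cap_top (a point): Centre of the top of the black cap, 56 mm in diameter and 22 mm high, on the white jar (60 mm diameter) moulded in the tote; its axis is at (-72, 0) mm in the tote's frame. The top is 80 mm above the tote's underside when fully up, 68 mm when home. A red neck shows under the cap until it is home.
- cap (a joint): How far the cap is pushed down on its jar, m: 0 fully up, 0.012 fully home on the shoulder (hard stop). It moves stiffly, at about 6 N and slightly more when pushed quickly, and stays where it is left. It starts 0 to 4 mm down.
- collar0_center (a point): Centre (half-way up) of brass collar 0: a loose disc of 20 mm diameter, 12 mm high, 25 g, with a dark bore, lying in the parts bay. It slides on the tote's floor once that is tilted by about 6 to 10 degrees.
- collar1_center (a point): Centre (half-way up) of brass collar 1: a loose disc of 20 mm diameter, 12 mm high, 25 g, with a dark bore, lying in the parts bay. It slides on the tote's floor once that is tilted by about 6 to 10 degrees.
- collar2_center (a point): Centre (half-way up) of brass collar 2: a loose disc of 20 mm diameter, 12 mm high, 25 g, with a dark bore, lying in the parts bay. It slides on the tote's floor once that is tilted by about 6 to 10 degrees.
- amber_bottle: Bystander: brown bottle, 66 mm diameter, 150 mm tall, loose, to the right of the work. Origin: centre of its underside.
- dish_stack: Bystander: stack of three pale culture dishes stuck together, 90 mm diameter, 45 mm tall, loose, to the left of the work. Origin: centre of its underside.
- tube_rack: Bystander: blue tube rack, 90 x 120 x 45 mm, tube caps to 57 mm, loose, beyond the work. Origin: centre of its underside.

How it is judged:
On the way, in this order (a step that is already met when the one before it is completed fails the run):
1. The cap is pressed fully home while the tote stands on the bench (value of joint cap above 0.0095 m and angle between tote's own z axis and vertical below 0.08 rad and height (world z) of tote below 0.01 m), for 0.2 s.
2. The tote is lifted clear of the bench and tilted, green corner lowest, and the three collars lie in that corner (angle between tote's own z axis and vertical between 0.28 and 1.2 rad and angle between tote's own x axis and vertical above 1.65 rad and angle between tote's own y axis and vertical above 1.65 rad and distance between each of collar0_center, collar1_center, collar2_center and green_corner below 0.065 m and height (world z) of green_corner above 0.02 m), for 0.2 s.
At the end, for the whole second after the job is handed in: Tote held still in the air by the fingers, green corner over 20 mm above the bench, touching nothing else; tilted 16 to 69 degrees, its x and y axes both at least 4.5 degrees below level; collar centres within 65 mm of the green corner, at rest; cap at least 9.5 of 12 mm down (all of step 2 and value of joint cap above 0.0095 m and contact force between tote and the fingers above 1 N and linear speed of each of tote, collar0, collar1, collar2 below 0.03 m/s and contact force between tote and amber_bottle below 0.5 N and contact force between tote and dish_stack below 0.5 N and contact force between tote and tube_rack below 0.5 N); the arm keeps its last pose, push and grip.
It fails at once if The amber bottle is shifted by more than 30 mm (distance of amber_bottle from where it was at the start of the episode above 0.03 m).
It fails at once if The dish stack is shifted by more than 30 mm (distance of dish_stack from where it was at the start of the episode above 0.03 m).
It fails at once if The tube rack is shifted by more than 30 mm (distance of tube_rack from where it was at the start of the episode above 0.03 m).
It also fails if it takes over 45 s, if anything falls off the work surface, if the arm or the gripper's body presses on something with over 40 N, if the wrist force passes 120 N, or if a joint passes its speed limit or range.

## Working session

There is one attempt and no reset: what is moved stays moved. The work goes in short steps, Python scripts to look and compute and a tool call to move; the robot and the scene stay as the last step left them, time stands still between calls to the robot, and variables do not carry over. Pictures are saved under pics/ and viewed, and the job is handed in when it is done.

Besides the shell and the picture viewer there is one more tool, called as name([rows], argument=value, ...), one row to a line, values as JSON. step_arm: Moves the arm, as the interface text tells. Its arguments: {"type":"object","properties":{"motion":{"type":"array"},"jaw":{"type":"number"},"force":{"type":"number"}},"required":["motion"]}

```bash
ls; mkdir -p pics; python3 - <<'E'
from workcell import manip
import cv2
o=manip.get_obs(); print(o['clock'],o['position'],o['ee_rot'],o['grip_width'],o['ft_force'])
for n in('top','side'):
    cv2.imwrite(f'pics/{n}0.png',manip.camera(n)); i=manip.camera_info(n); print(n,i)
E
```

```text
pics
0.0 [0.27272711 0.56189913 0.20462137] [ 2.23998770e-01  9.74589166e-01 -7.05044353e-04 -1.10467022e-04] 0.9954545083307363 [-0.47381373  0.04255545  0.06433094]
top {'camera_matrix': array([[370.15332447,   0.        , 320.18199001],
       [  0.        , 370.15332447, 195.14462605],
       [  0.        ,   0.        ,   1.        ]]), 'k1': -0.019229490223947536, 'R': array([[ 0.01294659, -0.99959228, -0.02544923],
       [-0.98261337, -0.00800415, -0.18549096],
       [ 0.18521163,  0.02740823, -0.98231636]]), 't': array([0.01712575, 0.62096121, 1.09487518])}
side {'camera_matrix': array([[500.85921938,   0.        , 312.88323991],
       [  0.        , 500.85921938, 198.31575645],
       [  0.        ,   0.        ,   1.        ]]), 'k1': -0.05969265199840901, 'R': array([[ 0.81694042, -0.57654813,  0.0141637 ],
       [-0.39900527, -0.58276248, -0.70794257],
       [ 0.41641704,  0.57269551, -0.70612796]]), 't': array([-0.50153321,  0.30313136,  1.07645195])}
```

View pics/top0.png

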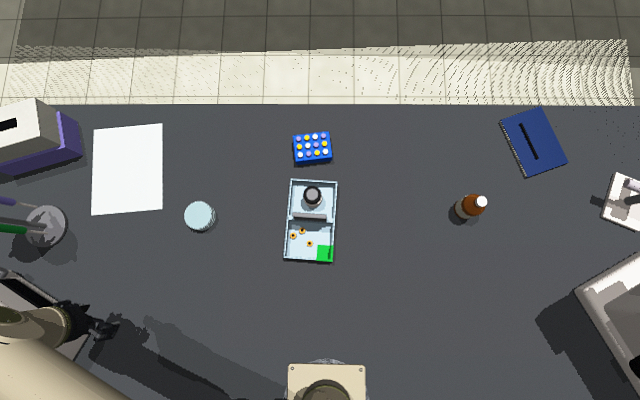

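View pics/side0.png

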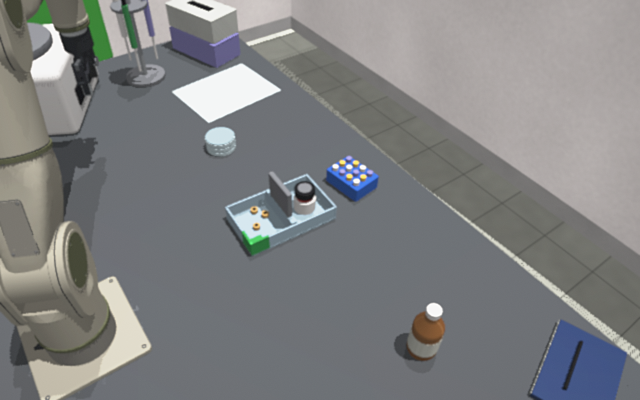

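```bash
cat > h.py <<'E'
import numpy as np, cv2
from workcell import manip
from scipy.spatial.transform import Rotation as Ro
I={n:manip.camera_info(n) for n in('top','side')}
def ray(n,uv):
    i=I[n];K=i['camera_matrix']; d=np.array([i['k1'],0,0,0.])
    p=cv2.undistortPoints(np.array([[uv]],float),K,d)[0,0]
    return -i['R'].T@i['t'], i['R'].T@np.array([p[0],p[1],1])
def onz(n,uv,z):
    c,d=ray(n,uv); return c+d*(z-c[2])/d[2]
def proj(n,X):
    i=I[n]; return cv2.projectPoints(np.array([X],float),cv2.Rodrigues(i['R'])[0],i['t'],i['camera_matrix'],np.array([i['k1'],0,0,0.]))[0][0,0]
def tri(u1,u2):
    (c1,d1),(c2,d2)=ray('top',u1),ray('side',u2)
    d1/=np.linalg.norm(d1);d2/=np.linalg.norm(d2)
    s=np.linalg.lstsq(np.c_[d1,-d2],c2-c1,rcond=None)[0]
    a,b=c1+s[0]*d1,c2+s[1]*d2
    return (a+b)/2,np.linalg.norm(a-b)
E
python3 - <<'E'
from h import *
a=cv2.imread('pics/top0.png');b=cv2.imread('pics/side0.png')
c1=cv2.resize(a[165:275,270:350],None,fx=5,fy=5,interpolation=cv2.INTER_CUBIC)
c2=cv2.resize(b[160:260,215:345],None,fx=5,fy=5,interpolation=cv2.INTER_CUBIC)
cv2.imwrite('pics/c1.png',c1);cv2.imwrite('pics/c2.png',c2)
hsv=cv2.cvtColor(a,cv2.COLOR_BGR2HSV)
for p in [(290,200),(300,250),(286,220),(312,215),(312,195)]: print(p,a[p[1],p[0]],hsv[p[1],p[0]])
E
```

```text
(290, 200) [102  93  77] [101  63 102]
(300, 250) [242 235 217] [ 98  26 242]
(286, 220) [167 158 144] [102  35 167]
(312, 215) [168 166 167] [135   3 168]
(312, 195) [170 167 170] [150   5 170]
```

View pics/c1.png

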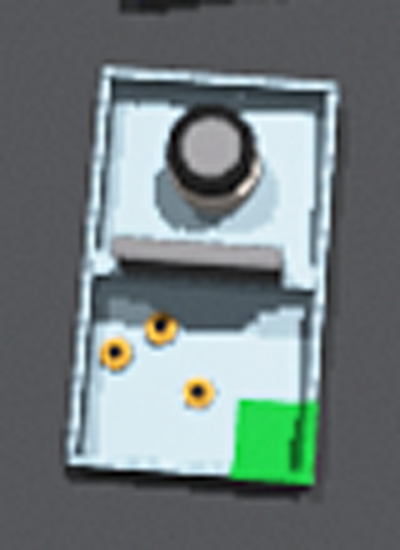

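View pics/c2.png

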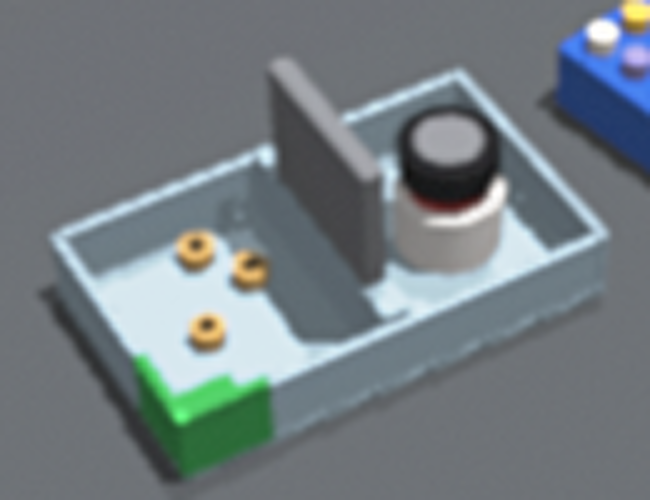

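```bash
python3 - <<'E'
from h import *
R={'top':[(103,67),(337,82),(315,485),(67,466)],'side':[(460,70),(607,236),(180,415),(52,238)]}
# order: jar-left(-x,+... ) top order TL TR BR BL
off={'top':(270,165),'side':(215,160)}
f=lambda n,p:((p[0]+.5)/5-.5+off[n][0],(p[1]+.5)/5-.5+off[n][1])
P={}
for n in R:
    q=np.array([onz(n,f(n,p),.045) for p in R[n]]);P[n]=q
    c=q.mean(0); x=(q[2]+q[3]-q[0]-q[1])/2; y=(q[1]+q[2]-q[0]-q[3])/2
    print(n,c.round(4),np.linalg.norm(x),np.linalg.norm(y),np.degrees(np.arctan2(x[1],x[0])),np.degrees(np.arctan2(y[1],y[0])))
# cap top circle
for n,p in (('top',(211,145)),('side',(447,139))):
    print('cap',n,[onz(n,f(n,p),z).round(4) for z in (.08,.076)])
print('cap tri',tri(f('top',(211,145)),f('side',(447,139))))
print('panel top ends',onz('top',f('top',(113,240)),.13),onz('top',f('top',(284,252)),.13))
print('panel side',onz('side',f('side',(284,62)),.13),onz('side',f('side',(368,175)),.13))
for n,pp in (('top',[(115,350),(160,325),(198,390)]),('side',[(196,245),(250,265),(207,327)])):
    print([onz(n,f(n,p),.017).round(3) for p in pp])
# mask check
a=cv2.imread('pics/top0.png');h=cv2.cvtColor(a,cv2.COLOR_BGR2HSV)
# bystanders
print('bottle',onz('top',(481,201),.15),'dish',onz('top',(200,215),.045),'rack',onz('top',(312,148),.05))
E
```

```text
top [0.548  0.0527 0.045 ] 0.25188819617727937 0.1508006146405839 176.8858419634941 -93.4692624020611
side [0.5482 0.0541 0.045 ] 0.24736346370140624 0.1454763554313698 176.12677214370953 -93.07902315147403
cap top [array([0.6213, 0.0488, 0.08  ]), array([0.622, 0.049, 0.076])]
cap side [array([0.6184, 0.0484, 0.08  ]), array([0.6207, 0.0519, 0.076 ])]
cap tri (array([0.62046614, 0.04940046, 0.07842263]), np.float64(0.0023992207587462933))
panel top ends [0.55508369 0.10215549 0.13      ] [0.54902682 0.0029689  0.13      ]
panel side [0.55237605 0.09871447 0.13      ] [0.54271931 0.00610849 0.13      ]
[array([0.5  , 0.111, 0.017]), array([0.517, 0.082, 0.017]), array([0.476, 0.058, 0.017])]
[array([0.499, 0.111, 0.017]), array([0.515, 0.082, 0.017]), array([0.474, 0.057, 0.017])]
bottle [ 0.59029122 -0.43488177  0.15      ] dish [0.55645907 0.40231765 0.045     ] rack [0.77651128 0.05226272 0.05      ]
```

```bash
cat >> h.py <<'E'
def rel(Pt,Rt=None):
    o=manip.get_obs();R0=Ro.from_quat(o['ee_rot']);p=np.array(o['position'])
    print('clock',round(o['clock'],2),'p',p.round(4),'z',R0.as_matrix()[:,2].round(3),'y',R0.as_matrix()[:,1].round(3),'F',np.round(o['ft_force'],1),'g',round(o['grip_width']*85.4,1))
    print('shift mm',(R0.inv().apply(np.array(Pt)-p)*1e3).round(1))
    if Rt is not None: print('rot deg',np.degrees((R0.inv()*Rt).as_rotvec()).round(2))
def down(yaw): # tool z down, y at yaw deg
    a=np.radians(yaw); y=np.array([np.cos(a),np.sin(a),0]);z=np.array([0,0,-1.]);return Ro.from_matrix(np.c_[np.cross(y,z),y,z])
E
python3 -c "
from h import *
rel([.620,.049,.2],down(-3.3)); print(manip.get_obs()['joint_pos'])"
```

```text
clock 0.1 p [0.2727 0.562  0.2047] z [-0.001 -0.001 -1.   ] y [ 0.437  0.9   -0.001] F [ 0.3 -0.6 -0.5] g 85.2
shift mm [-536.4 -309.9    5.1]
rot deg [-6.000e-02  5.000e-02  6.741e+01]
[-1.1416305   0.33281402 -0.06466658  1.46084353  0.02158642  1.34993485
 -0.08851889]
```

step_arm([
  [-38,-22,0,0,0,0],
  [-38,-22,0,0,0,0],
  [-38,-22,0,0,0,0],
  [-38,-22,0,0,0,0],
  [-38,-22,0,0,0,0],
  [-38,-22,0,0,0,0],
  [-38,-22,0,0,0,0],
  [-38,-22,0,0,0,0],
  [-38,-22,0,0,0,0],
  [-38,-22,0,0,0,0],
  [-38,-22,0,0,0,0],
  [-38,-22,0,0,0,0],
], jaw=0, force=40)

```text
clock: 1.6
position: [0.5729, 0.1138, 0.2004]
ee_rot: [0.22, 0.975, -0.003, -0.003]
ft_force: [0.1, 0.0, -0.1]
grip_width: -0.002
```

step_arm([
  [0,0,0,0,0,10],
  [0,0,0,0,0,10],
  [0,0,0,0,0,10],
  [0,0,0,0,0,10],
  [0,0,0,0,0,10],
  [0,0,0,0,0,10],
  [0,0,0,0,0,6],
])

```text
clock: 2.48
position: [0.5729, 0.1079, 0.1973]
ee_rot: [0.731, 0.682, -0.007, -0.001]
ft_force: [-0.4, 0.8, 0.2]
grip_width: 0.002
```

```bash
python3 -c "
from h import *
rel([.620,.049,.12],down(-3.3)); print(manip.get_obs()['joint_pos'])"
```

```text
clock 2.48 p [0.5729 0.1079 0.1973] z [-0.012 -0.009 -1.   ] y [ 0.998 -0.069 -0.011] F [-0.4  0.8  0.2] g 0.2
shift mm [-54.7  51.9  77.2]
rot deg [-0.65  0.55 -0.67]
[-0.62483283  0.26186298  0.42970747  1.5971872  -0.10509743  1.32035516
 -0.24978815]
```

step_arm([
  [-27,26,0,-0.6,0.5,-0.6],
  [-27,26,0,0,0,0],
  [0,0,40,0,0,0],
  [0,0,36,0,0,0],
])

```text
clock: 2.98
position: [0.6237, 0.0499, 0.1208]
ee_rot: [0.727, 0.686, 0.001, 0.001]
ft_force: [0.0, -0.7, -1.1]
grip_width: -0.002
```

```bash
python3 -c "
from h import *
for n in('top','side'): cv2.imwrite(f'pics/{n}1.png',cv2.resize(manip.camera(n)[130:270,220:400],None,fx=4,fy=4))
rel([.620,.049,.085],down(-3.3))"
```

```text
clock 3.08 p [0.6214 0.0495 0.1183] z [-0.004 -0.001 -1.   ] y [ 0.998 -0.059 -0.004] F [-0.6  0.  -0. ] g 0.0
shift mm [-0.6 -1.2 33.3]
rot deg [-0.2   0.1  -0.05]
```

View pics/side1.png

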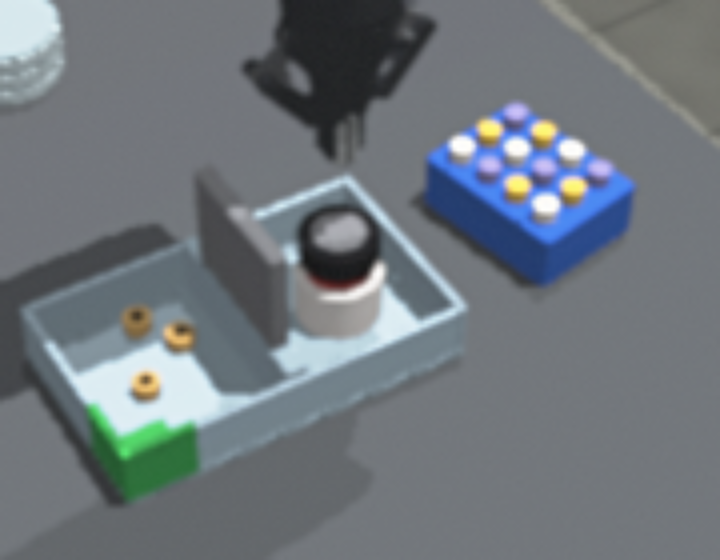

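step_arm([
  [0,-1,25,0,0,0],
  [0,0,8,0,0,0],
  [0,0,4,0,0,0],
  [0,0,4,0,0,0],
  [0,0,4,0,0,0],
])

```text
clock: 3.7
position: [0.6231, 0.0505, 0.078]
ee_rot: [0.727, 0.686, 0.001, 0.001]
ft_force: [0.1, -0.4, -0.5]
grip_width: 0.003
```

step_arm([
  [0,-2,2,0,0,0],
  [0,0,4,0,0,0],
  [0,0,4,0,0,0],
  [0,0,4,0,0,0],
])

```text
clock: 4.2
position: [0.6214, 0.0507, 0.0638]
ee_rot: [0.727, 0.686, 0.001, 0.001]
ft_force: [0.2, -0.0, 0.4]
grip_width: 0.001
```

```bash
python3 -c "
from h import *
for n in('top','side'): cv2.imwrite(f'pics/{n}2.png',cv2.resize(manip.camera(n)[130:270,220:400],None,fx=4,fy=4))
rel([.620,.049,.085],down(-3.3))"
```

```text
clock 4.3 p [0.621  0.0507 0.0635] z [ 0.002  0.    -1.   ] y [ 0.998 -0.058  0.002] F [ 0.6 -0.3 -0.6] g -0.2
shift mm [ -1.7  -0.9 -21.5]
rot deg [ 0.14 -0.02 -0.  ]
```

View pics/side2.png

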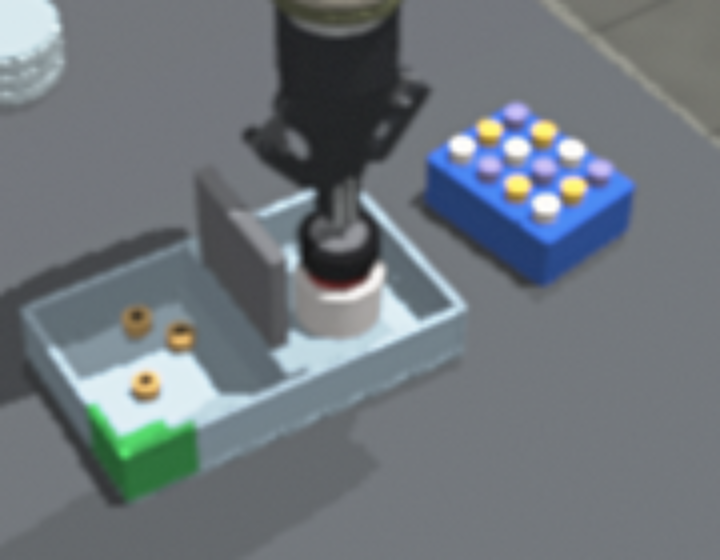

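View pics/top2.png

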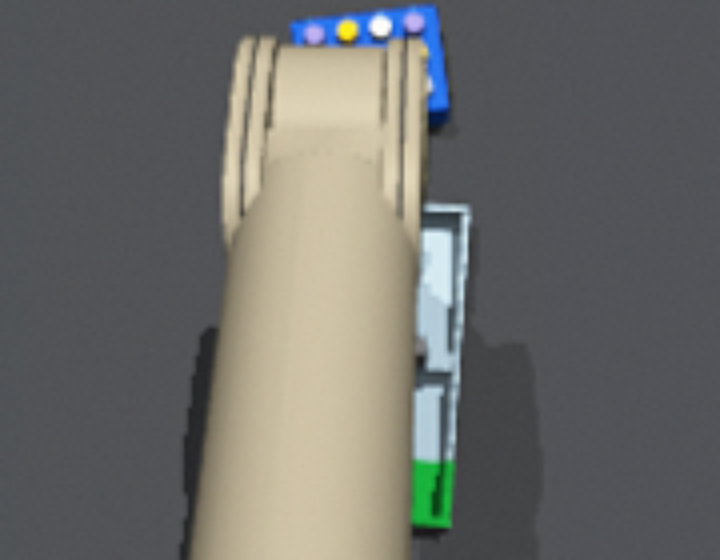

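```bash
python3 -c "
from h import *
o=manip.get_obs()
for z in (.0635,.075,.08,.09):
  p=proj('side',[.621,.0507,z]); print(z,p,(p-[220,130])*4)
p=proj('side',[.6214,.0495,.1183]);print((p-[220,130])*4)
"
python3 - <<'E'
import cv2
cv2.imwrite('pics/z2.png',cv2.resize(cv2.imread('pics/side2.png')[150:320,260:420],None,fx=4,fy=3.5,interpolation=2))
E
```

```text
0.0635 [304.32421786 191.04505304] [337.29687143 244.18021216]
0.075 [304.33354118 187.89019797] [337.33416472 231.56079188]
0.08 [304.33764361 186.50634377] [337.35057446 226.02537506]
0.09 [304.3459388  183.71619627] [337.38375518 214.86478509]
[339.06046478 183.42475561]
```

View pics/z2.png

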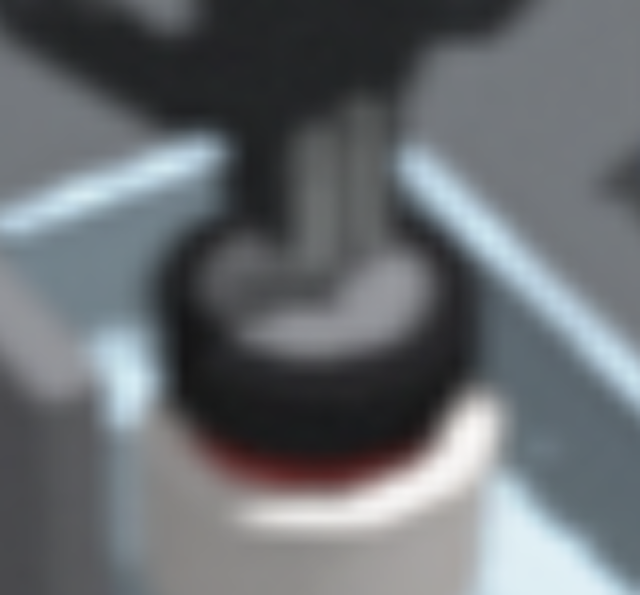

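step_arm([
  [0,0,3,0,0,0],
  [0,0,2,0,0,0],
])

```text
clock: 4.55
position: [0.6212, 0.0506, 0.0583]
ee_rot: [0.727, 0.686, 0.001, 0.001]
ft_force: [0.6, -0.9, -1.2]
grip_width: 0.001
```

step_arm([
  [0,0,3,0,0,0],
  [0,0,2,0,0,0],
])

```text
clock: 4.8
position: [0.6213, 0.0507, 0.053]
ee_rot: [0.727, 0.686, 0.001, 0.001]
ft_force: [0.1, -0.0, 0.0]
grip_width: 0.002
```

```bash
python3 -c "
from h import *
a=manip.camera('side')
cv2.imwrite('pics/z3.png',cv2.resize(a[140:230,260:350],None,fx=6,fy=6,interpolation=2))
rel([.620,.049,.085],down(-3.3));print(manip.get_obs()['tau'])"
```

```text
clock 4.85 p [0.6212 0.0506 0.0528] z [ 0.003  0.    -1.   ] y [ 0.998 -0.058  0.003] F [ 0.3 -0.4 -1. ] g -0.6
shift mm [ -1.7  -1.  -32.2]
rot deg [ 0.15 -0.02 -0.01]
[ 9.37828864e-02 -6.32398725e+01  8.90347660e+00 -3.48531353e+01
  2.76575109e-02  7.82711984e-03 -9.80154873e-03]
```

View pics/z3.png

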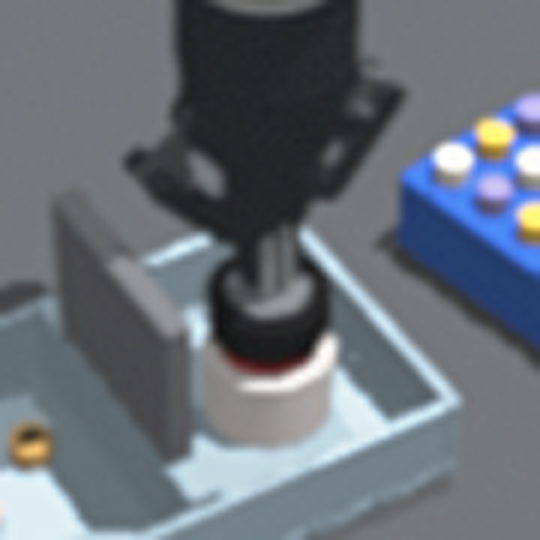

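```bash
python3 -c "
import cv2
a=cv2.imread('pics/side1.png'); cv2.imwrite('pics/z1.png',cv2.resize(a[60:320,220:460],None,fx=2.3,fy=2.3,interpolation=2))
"
```

```text
(no output)
```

View pics/z1.png

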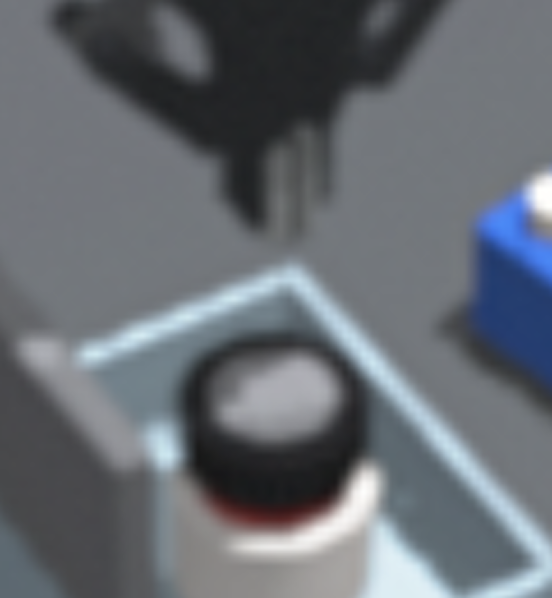

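step_arm([
  [0,0,2,0,0,0],
  [0,0,2,0,0,0],
])

```text
clock: 5.1
position: [0.6214, 0.0506, 0.0495]
ee_rot: [0.727, 0.686, 0.001, 0.001]
ft_force: [-2.6, 0.0, 6.3]
grip_width: -0.001
```

```bash
python3 -c "
from h import *
a=manip.camera('side')
cv2.imwrite('pics/z4.png',cv2.resize(a[150:225,265:340],None,fx=8,fy=8,interpolation=2))
rel([.620,.049,.085],down(-3.3));o=manip.get_obs();print(o['torque'],o['tau'])"
```

```text
clock 5.15 p [0.6214 0.0507 0.0493] z [ 0.003  0.    -1.   ] y [ 0.998 -0.058  0.003] F [-2.  -0.1  4.6] g 0.2
shift mm [ -1.7  -1.2 -35.7]
rot deg [ 0.17 -0.04 -0.01]
[-0.07477541  0.40278928 -0.05685601] [ 8.33019870e-02 -6.03761172e+01  8.46115530e+00 -3.33523321e+01
 -1.52242935e-02 -5.44564258e-01 -8.49993958e-03]
```

View pics/z4.png

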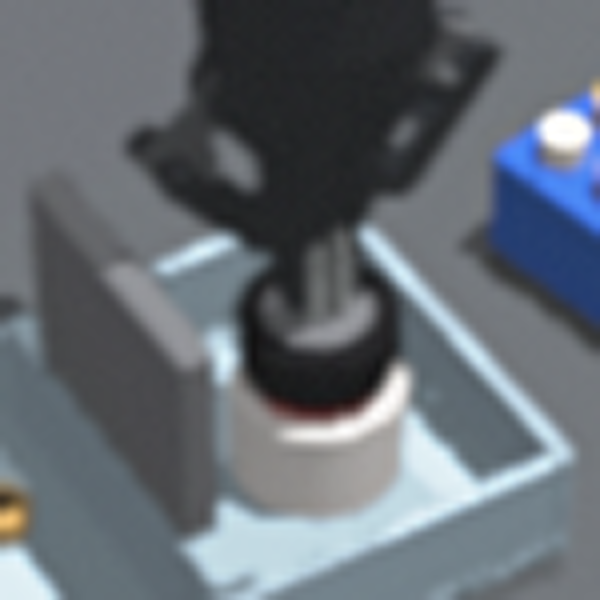

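step_arm([
  [0,0,3,0,0,0],
  [0,0,3,0,0,0],
])

```text
clock: 5.4
position: [0.6215, 0.0506, 0.0443]
ee_rot: [0.727, 0.686, 0.002, 0.001]
ft_force: [-3.9, 0.6, 6.4]
grip_width: 0.002
```

step_arm([
  [0,0,3,0,0,0],
  [0,0,3,0,0,0],
])

```text
clock: 5.65
position: [0.6219, 0.0507, 0.0419]
ee_rot: [0.727, 0.686, 0.002, 0.0]
ft_force: [-19.7, -0.2, 42.1]
grip_width: 0.001
```

```bash
python3 -c "
from h import *
a=manip.camera('side')
cv2.imwrite('pics/z5.png',cv2.resize(a[150:225,265:340],None,fx=8,fy=8,interpolation=2))
rel([.620,.049,.085],down(-3.3))"
```

```text
clock 5.7 p [0.6217 0.0507 0.042 ] z [ 0.003  0.003 -1.   ] y [ 0.998 -0.058  0.003] F [-13.2  -0.3  29.1] g -0.1
shift mm [ -1.7  -1.5 -43. ]
rot deg [ 0.19 -0.17 -0.03]
```

View pics/z5.png

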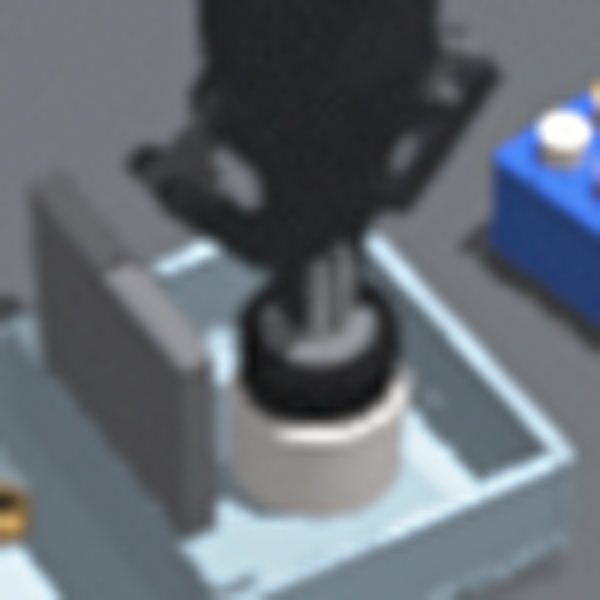

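step_arm([
  [0,0,-10,0,0,0],
  [0,0,-40,0,0,0],
  [0,0,-50,0,0,0],
  [0,0,-50,0,0,0],
  [0,0,0,0,0,0],
])

```text
clock: 6.32
position: [0.6212, 0.0501, 0.1975]
ee_rot: [0.728, 0.686, 0.003, 0.0]
ft_force: [1.1, 0.8, -0.4]
grip_width: -0.0
```

step_arm([
  [0,-37,0,0,0,0],
  [0,-36,0,0,0,0],
  [0,0,0,0,0,0],
  [0,0,0,0,0,0],
], jaw=60)

```text
clock: 6.82
position: [0.5463, 0.0545, 0.195]
ee_rot: [0.727, 0.686, 0.002, 0.0]
ft_force: [-0.5, -0.3, 0.1]
grip_width: 0.704
```

```bash
python3 -c "
from h import *
a=manip.camera('side');cv2.imwrite('pics/side6.png',a)
cv2.imwrite('pics/z6.png',cv2.resize(a[110:250,220:350],None,fx=4.2,fy=4.2,interpolation=2))
rel([.548,.053,.15],down(-3.3))
o=manip.get_obs();print((proj('side',o['position'])-[220,110])*4.2)
p=np.array(o['position'])+[0,0,.026];print((proj('side',p)-[220,110])*4.2)"
```

```text
clock 6.88 p [0.5464 0.0544 0.1949] z [ 0.003  0.002 -1.   ] y [ 0.998 -0.058  0.003] F [-0.   1.4  0.1] g 60.0
shift mm [-1.4  1.6 44.9]
rot deg [ 0.16 -0.12 -0.05]
[243.00038864 222.50726112]
[241.39087049 187.40799097]
```

View pics/z6.png

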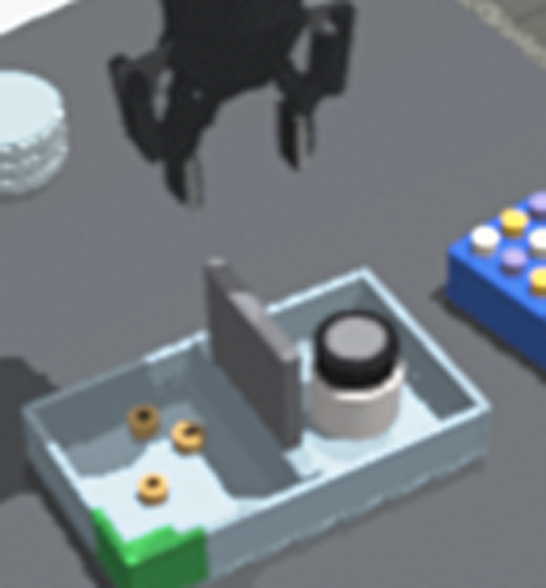

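```bash
python3 -c "
from h import *
f=lambda p:((p[0]+.5)/4.2-.5+220,(p[1]+.5)/4.2-.5+110)
for p in [(365,270),(490,405),(25,408)]: print(onz('side',f(p),.045).round(4))
g=lambda p:((p[0]+.5)/5-.5+215,(p[1]+.5)/5-.5+160)
for p in [(460,70),(607,236),(52,238)]: print(onz('side',g(p),.045).round(4))
"
```

```text
[0.6758 0.1195 0.045 ]
[ 0.6688 -0.0271  0.045 ]
[0.4296 0.1337 0.045 ]
[0.6767 0.1204 0.045 ]
[ 0.6666 -0.0288  0.045 ]
[0.4276 0.1331 0.045 ]
```

step_arm([
  [-1,2,25,0,0,0],
  [0,0,30,0,0,0],
  [0,0,25,0,0,0],
  [0,0,15,0,0,0],
  [0,0,0,0,0,0],
])

```text
clock: 7.5
position: [0.5522, 0.0524, 0.0962]
ee_rot: [0.728, 0.686, 0.001, 0.001]
ft_force: [0.0, -0.5, 1.7]
grip_width: 0.698
```

```bash
python3 -c "
from h import *
a=manip.camera('side')
cv2.imwrite('pics/z7.png',cv2.resize(a[110:250,220:350],None,fx=4.2,fy=4.2,interpolation=2))
rel([.549,.053,.065],down(-3.3))"
```

```text
clock 7.55 p [0.5526 0.0525 0.097 ] z [ 0.005 -0.    -1.   ] y [ 0.998 -0.06   0.005] F [ 0.6  0.5 -0.2] g 60.2
shift mm [ 0.2 -3.8 32. ]
rot deg [ 0.28 -0.01 -0.13]
```

View pics/z7.png

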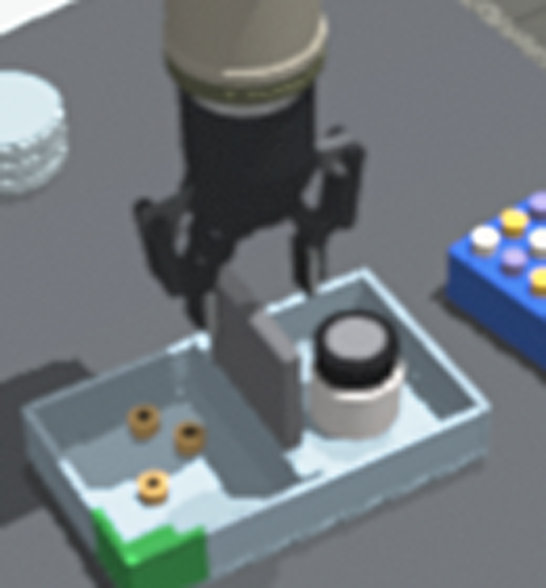

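step_arm([
  [0,-4,12,0,0,0],
  [0,0,10,0,0,0],
  [0,0,10,0,0,0],
  [0,0,0,0,0,0],
], jaw=45)

```text
clock: 8.05
position: [0.5497, 0.0531, 0.0644]
ee_rot: [0.728, 0.686, 0.003, 0.002]
ft_force: [0.7, -0.0, 0.5]
grip_width: 0.526
```

```bash
python3 -c "
from h import *
a=manip.camera('side')
cv2.imwrite('pics/z8.png',cv2.resize(a[130:230,240:350],None,fx=5.5,fy=5.5,interpolation=2))
rel([.549,.053,.065],down(-3.3))"
```

```text
clock 8.1 p [0.55   0.0531 0.0649] z [ 0.008  0.001 -1.   ] y [ 0.998 -0.06   0.008] F [ 0.5  0.2 -0.2] g 44.8
shift mm [-0.2 -1.  -0.1]
rot deg [ 0.47 -0.08 -0.12]
```

View pics/z8.png

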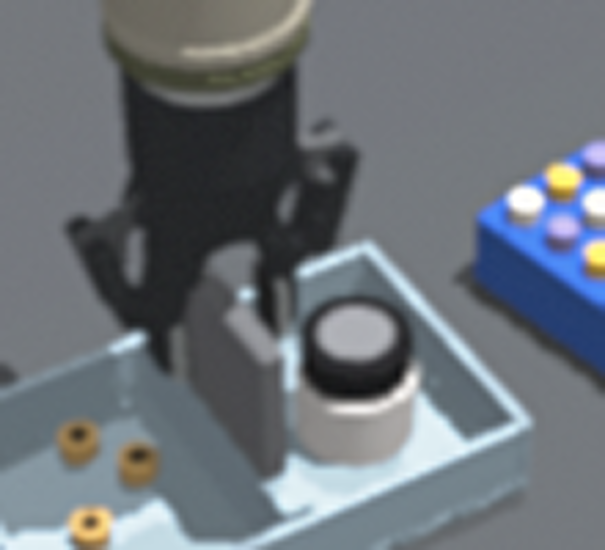

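step_arm([
  [0,0,0,0,0,0],
  [0,0,0,0,0,0],
  [0,0,0,0,0,0],
  [0,0,0,0,0,0],
], jaw=0, force=90)

```text
clock: 8.6
position: [0.5504, 0.0532, 0.0658]
ee_rot: [0.728, 0.686, 0.004, 0.003]
ft_force: [1.8, -0.0, -1.8]
grip_width: 0.151
```

step_arm([
  [0,0,-4,0,0,0],
  [0,0,-6,0,0,0],
  [0,0,-8,0,0,0],
  [0,0,0,0,0,0],
])

```text
clock: 9.1
position: [0.5491, 0.0529, 0.0839]
ee_rot: [0.728, 0.686, 0.003, 0.002]
ft_force: [1.0, 0.5, -5.6]
grip_width: 0.155
```

```bash
python3 -c "
from h import *
a=manip.camera('side')
cv2.imwrite('pics/z9.png',cv2.resize(a[110:250,220:350],None,fx=4.2,fy=4.2,interpolation=2))
rel([.549,.053,.065],down(-3.3));print(manip.get_obs()['joint_pos'])"
```

```text
clock 9.15 p [0.5488 0.0529 0.0835] z [ 0.006  0.    -1.   ] y [ 0.998 -0.06   0.006] F [-1.1 -1.2 -7.1] g 12.8
shift mm [ 0.1  0.1 18.5]
rot deg [ 0.34 -0.05 -0.12]
[-0.56425834  0.28128809  0.44635586  1.83054959 -0.1379018   1.05415477
 -0.12532916]
```

View pics/z9.png

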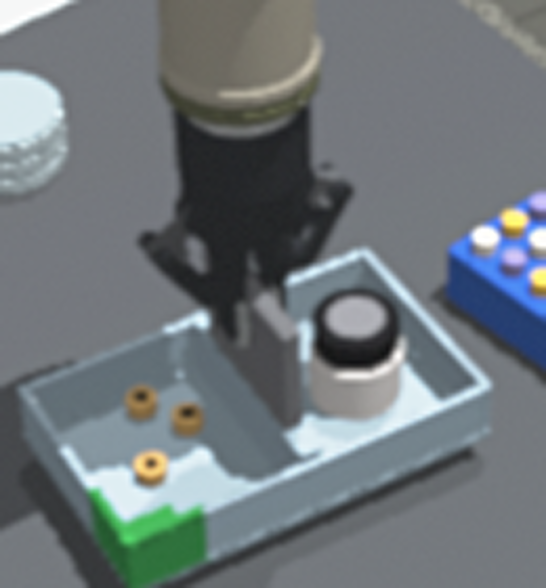

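step_arm([
  [0,0,-10,0,0,0],
  [0,0,-20,0,0,0],
  [0,0,-25,0,0,0],
  [0,0,-25,0,0,0],
  [0,0,-20,0,0,0],
  [0,0,-10,0,0,0],
  [0,0,0,0,0,0],
  [0,0,0,-2,2,0],
  [0,0,0,-3,3,0],
  [0,0,0,-3,3,0],
  [0,0,0,-3,3,0],
  [0,0,0,0,0,0],
])

```text
clock: 10.65
position: [0.5444, 0.0517, 0.1932]
ee_rot: [0.721, 0.679, 0.137, 0.004]
ft_force: [0.3, 1.1, -5.6]
grip_width: 0.153
```

```bash
python3 -c "
from h import *
a=manip.camera('side')
cv2.imwrite('pics/z10.png',cv2.resize(a[50:250,200:360],None,fx=3,fy=3,interpolation=2))
rel([.549,.053,.185],down(-3.3));print(manip.get_obs()['joint_pos'])"
```

```text
clock 10.7 p [0.5447 0.0524 0.1933] z [ 0.202  0.179 -0.963] y [ 0.979 -0.077  0.191] F [ 0.   0.8 -6.5] g 13.0
shift mm [-0.8  2.6  9. ]
rot deg [ 11.1  -11.04  -0.1 ]
[-0.54609878 -0.01458087  0.478964    1.91186079 -0.18560866  1.03212234
 -0.04716292]
```

View pics/z10.png

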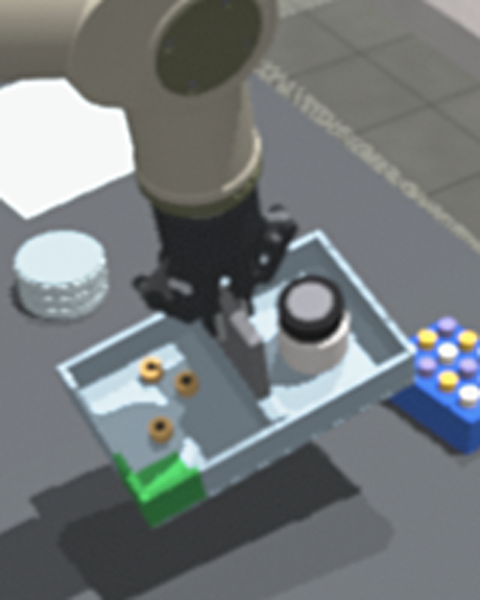

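step_arm([
  [0,0,0,-3,3,0],
  [0,0,0,-3,3,0],
  [0,0,0,-3,3,0],
  [0,0,0,-2,2,0],
  [0,0,0,0,0,0],
  [0,0,0,0,0,0],
  [0,0,0,0,0,0],
  [0,0,0,0,0,0],
])

```text
clock: 11.7
position: [0.5449, 0.0564, 0.1907]
ee_rot: [0.699, 0.665, 0.264, 0.007]
ft_force: [0.2, 0.1, -5.4]
grip_width: 0.149
```

```bash
python3 -c "
from h import *
for n in('top','side'):
  a=manip.camera(n);cv2.imwrite('pics/%s11.png'%n,a)
cv2.imwrite('pics/z11.png',cv2.resize(a[50:250,200:360],None,fx=3,fy=3,interpolation=2))
rel([.549,.053,.185],down(-3.3));print(manip.get_obs()['joint_pos'])"
```

```text
clock 11.8 p [0.5449 0.0563 0.1907] z [ 0.378  0.342 -0.86 ] y [ 0.925 -0.116  0.361] F [-1.1  0.1 -5.5] g 13.1
shift mm [-5.2  2.1  5.4]
rot deg [ 21.61 -21.76   0.46]
[-0.52220382 -0.14403797  0.54818209  2.09798563 -0.40362798  0.81132465
  0.21430283]
```

View pics/z11.png

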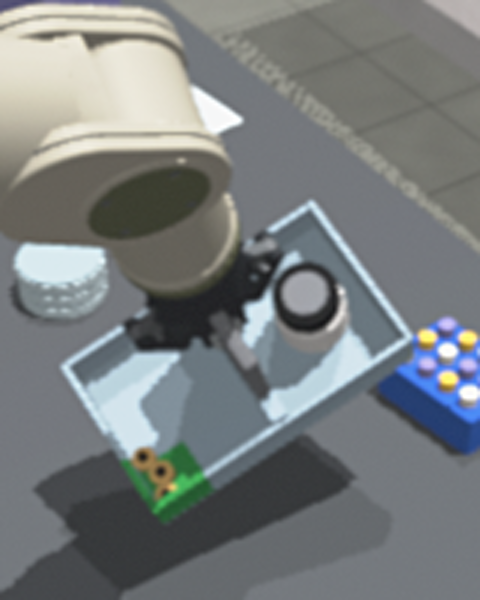

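```bash
cat > t.py <<'E'
from h import *
a=manip.camera('side');cv2.imwrite('pics/side12.png',a)
o=manip.get_obs()
Rg=down(-3.3); Rt0=Ro.from_euler('z',176.7,degrees=True); t0=np.array([.549,.053,0]);pg=np.array([.5502,.0531,.0655])
R=Ro.from_quat(o['ee_rot'])*Rg.inv()*Rt0
t=np.array(o['position'])+(Ro.from_quat(o['ee_rot'])*Rg.inv()).apply(t0-pg)
W=lambda p:R.apply(np.array(p)/1e3)+t
M=R.as_matrix();print('angles x y z',np.degrees(np.arccos(M[2])).round(1),'corner',W([120,70,5]).round(3))
crop=(200,50)
v=cv2.resize(a[50:250,200:360],None,fx=3,fy=3,interpolation=2)
for p in [(125,75,45),(125,-75,45),(-125,75,45),(-125,-75,45),(120,70,5)]:
    u=(proj('side',W(p))-crop)*3; print(p,u.round()); cv2.circle(v,tuple(int(k) for k in u),3,(0,0,255),1)
cv2.imwrite('pics/z12.png',v)
for q in [(143,457),(160,470),(165,490)]:
    c,d=ray('side',(q[0]/3+200,q[1]/3+50)); n=R.apply([0,0,1]); pt=c+d*((W([0,0,17])-c)@n)/(d@n)
    l=R.inv().apply(pt-t)*1e3; print('collar',l.round(),np.linalg.norm(l-[0,0,6]-[120,70,5]).round())
E
python3 t.py
```

```text
angles x y z [111.2 111.1  30.7] corner [0.457 0.026 0.07 ]
(125, 75, 45) [153. 512.]
(125, -75, 45) [ 59. 365.]
(-125, 75, 45) [413. 338.]
(-125, -75, 45) [311. 199.]
(120, 70, 5) [166. 514.]
collar [110.  22.  17.] 49.0
collar [104.  40.  17.] 35.0
collar [109.  56.  17.] 18.0
```

View pics/z12.png

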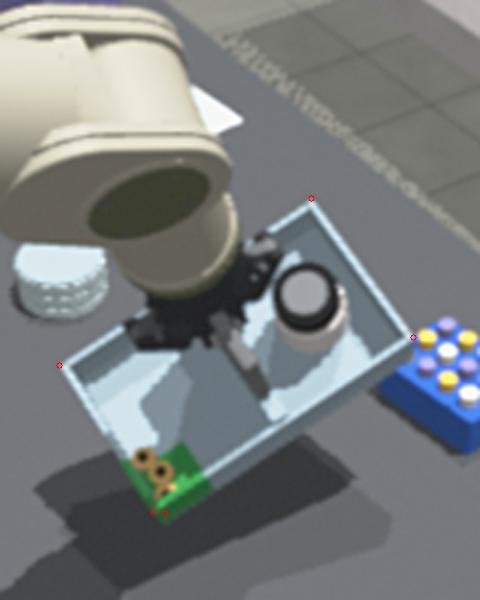

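step_arm([
  [0,0,0,0,0,0],
  [0,0,0,0,0,0],
  [0,0,0,0,0,0],
  [0,0,0,0,0,0],
])

```text
clock: 12.35
position: [0.5448, 0.0561, 0.1908]
ee_rot: [0.699, 0.665, 0.264, 0.007]
ft_force: [0.0, -0.1, -6.0]
grip_width: 0.156
```

```bash
python3 t.py; python3 -c "
from h import *
a=cv2.imread('pics/side11.png').astype(int);b=cv2.imread('pics/side12.png').astype(int);print(abs(a-b).max(2)[50:250,200:360].mean())
o=manip.get_obs();print(o['clock'],o['ft_force'],np.abs(o['joint_velocities']).max(),o['grip_width'])
print(manip.hand_in())"
```

```text
angles x y z [111.2 111.1  30.7] corner [0.457 0.025 0.07 ]
(125, 75, 45) [153. 512.]
(125, -75, 45) [ 59. 365.]
(-125, 75, 45) [413. 338.]
(-125, -75, 45) [311. 199.]
(120, 70, 5) [166. 514.]
collar [110.  22.  17.] 49.0
collar [104.  40.  17.] 35.0
collar [109.  56.  17.] 18.0
1.58734375
12.4 [ 0.17758765  0.35168344 -4.81048258] 0.0022469553339419844 0.14872107515543323
the job is handed in; nothing more can be done
None
```

View pics/z12.png

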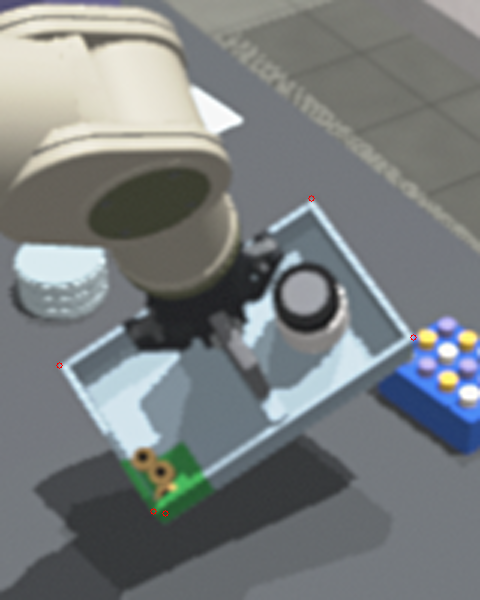

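I pressed the cap home with the tote on the bench, then gripped the tote by its panel, lifted it and tilted it green corner down. I handed in at 12.4 s with the tote held still in the air. The hand-in reported no verdict.

**Cap:** the press ended at a hard stop after about 8.5 mm, with 42 N on the wrist. No red neck showed right after the press, and none shows in the last picture.

**Tilt:** the tote is tilted 30.7°, with its x and y axes both about 21° below level. The green corner is about 70 mm above the bench.

**Collars:** all three lie in the green corner, at about 18, 35 and 49 mm from it (limit 65 mm). They did not move between the last two views.

**Bystanders:** I never went near the bottle, dishes or rack. The dishes and rack look untouched in the side view; I did not check the bottle again.

**Disagreement:** while pressing, first contact came with the TCP reading about 26 mm lower than the cap's height called for. The side pictures also showed the fingertips 17–26 mm above the reported TCP. I set the press depth by force and picture instead, and chose the grasp height to allow for the offset. The projected tote corners matched the final picture to about 2 pixels. I did not find the cause of the offset.

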